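# Hush the coffee table: alarm off, music paused

## Task

The alarm on the coffee table clock is ringing and the speaker is playing. With closed fingertips, gently press down the raised end of the see-saw switch on top of the clock until it has tipped fully over, then press the middle one of the three round keys on top of the speaker fully down and let it spring back up. Press none of the other keys, leave the clock and speaker standing where they are, do not disturb the mug, coaster, remote, books or plant pot, and finish with the hand withdrawn.

Things in the scene. Friction and masses are not known exactly. Their poses are not given: they have to be found in the camera images.
- clock: Loose table clock, 0.5 to 1 kg: a dark wooden box 75 mm deep (its x), 160 mm wide (its y), 100 mm high, with a round white dial on its +x face, which looks roughly away from the robot's base. Origin: centre of the underside. On its flat top (z = 100 mm): the see-saw switch at y = 0 to +60 mm and one round key at y = -48 mm.
- switch (a joint): Aluminium see-saw switch on the clock: plate 26 (clock's x) x 66 (y) x 7 mm, tilting about a line along the clock's x, 113 mm up at its y = +30 mm. Rad: 0 to 0.05 at the start, with the end towards the clock's +y raised; grows as that end is pressed down, 0.36 at the stop (other end up). Friction only, no spring: takes about 3 N there and stays where it is left.
- switch_raised (a point): Point on the top surface of the raised end of the see-saw switch, 22 mm from the fulcrum (11 mm in from that end), about 120 mm above the table at the start. It moves with the switch, going down about 8 mm when the switch is tipped fully over.
- lightkey (a joint): The single round key on the clock's top (22 mm across, spring loaded, 0 = up, 0.006 m = fully down, about 5 N). Not to be pressed.
- lightkey_top (a point): Centre of the top face of that key on the clock.
- speaker: Loose grey fabric speaker, 0.6 to 1.1 kg: a box 80 mm deep (its x), 190 mm wide (its y), 86 mm high with a black flat top. Origin: centre of the underside. On its top, in a row along its y, 52 mm apart, three identical round keys.
- key_mid (a joint): The middle one of the speaker's three round keys, 22 mm across, spring loaded: 0 = up, 0.006 m = fully down, which takes about 5 N; springs back when let go.
- key_mid_top (a point): Centre of the top face of the middle key; moves down with it.
- key_a (a joint): Speaker's key 52 mm from the middle one towards the speaker's +y, same size, travel and spring. Not to be pressed.
- key_b (a joint): Speaker's key 52 mm from the middle one towards the speaker's -y, same size, travel and spring. Not to be pressed.
- mug: White mug, 76 mm across, 92 mm high, handle at its +y, standing on the coaster. Origin: centre of the underside. Leave alone.
- coaster: Cork coaster, 94 mm across, 7 mm thick. Origin: centre of the underside. Leave alone.
- remote: Black remote control lying on the table, 170 mm (its x) by 44 mm by 18 mm. Origin: centre of the underside. Leave alone.
- books: Stack of four books, 150 mm (its x) by 210 mm (its y), 70 mm high. Origin: centre of the underside. Leave alone.
- pot: Terracotta pot with a small succulent, 76 mm across, pot 70 mm and plant about 115 mm high. Origin: centre of the underside. Leave alone.
There are look-alikes about, which are no part of the job. Leave any purple or turquoise look-alike of the clock alone.

How it is judged:
By the outcome, as a careful person would: the job done as asked, in the order asked, and still so for the second after the job is handed in, with the robot touching nothing.
It also fails if it takes over 40 s, if anything falls off the work surface, if the arm or the gripper's body presses on something with over 40 N, if the wrist force passes 120 N, or if a joint passes its speed limit or range.

## Robot

A 6-joint arm with a two-finger parallel gripper is mounted at the origin on the work surface. World frame = base frame: x ahead of the robot, y to its left, z up, the work surface at z = 0. Lengths are in mm, angles in rad, forces in N, time in s.
With the tool pointing down it reaches from about 275 to 750 mm from the base axis. Payload 10.2 kg.
Tool frame: the origin (TCP) lies at the very end of the fingers, on their centre line; the grasp point (between the pads) lies 19 mm behind it; z points along the fingers, y is the line along which they close (so a half turn about z gives the same grasp; the last joint's range is limited). The gripper opens to 85 mm and grips with 20 to 120 N. Pads are 22 mm wide; open, the fingers measure 114 mm over their backs; the gripper's body (76 mm by 85 mm) begins 54 mm behind the grasp point. The pads swing forward as they close: fully open they stand 13 mm farther back than shut.
Start: joints at [-0.223, 0.313, 1.498, -0, 1.331, -0.223], TCP at [525.006, -0.013, 231.294] pointing down, gripper open.
Joint ranges: [-2.94, 2.94], [-0.97, 2.17], [0.19, 2.56], [-1.23, 4.37], [0.02, 3.11], [-2.88, 2.88]. Speed limits (rad/s): [2.39, 2.39, 3.01, 3.14, 3.14, 3.14].

## Interface

Orientations are given as a unit quaternion [w, x, y, z].
In Python, from rig import ctrl gives the robot as it stands.
- The arm moves only by the shell command python3 -m inch 'ROWS' [OPENING] [FORCE]. ROWS is text: rows parted by semicolons, each of 6 numbers parted by spaces: the shift along the tool's x, y, z in mm, then the turn, a rotation vector about the tool's x, y, z in units of 6 degrees (1.0 is 6 degrees). A call has exactly 10 rows; each row shifts and turns the commanded pose from where the row before left it, along the tool's axes as they then stand; what a row does not reach is not made up. A row lasts 1/12 s, in which the tool goes at most 41.7 mm and 7.16 degrees, less where a joint would pass 70% of its speed; a pose out of reach is approached as far as the arm can. A call with a gripper value outside its range is refused whole. OPENING is the opening, from 0 (shut) to 1 (fully open), set as the call begins (- or left out, the last holds). The fingers move at their own pace and stop on an object; FORCE is the grip in N (left out, the last holds). Time passes only in rows, so rows that do not move let the fingers close, or fill a call up. It gives the time, the measured TCP pose, the force, the opening and the grip force at its end, in the units of the state.
- ctrl.sense(): the state, without advancing time (a new reading comes with each control period).
- ctrl.capture(name): name is "scene" or "side" or "wrist"; returns a dict with "image" (480x640x3 uint8, red, green, blue), "intrinsics" (3x3 intrinsics, pixels), "D" ([k1, k2, p1, p2, k3] as OpenCV has them; the pictures are not rectified), "rvec" (rotation vector, rad) and "tvec" (3), from world to camera coordinates, as OpenCV has them. Camera axes: x right, y down, z forward; pixel columns grow to the right and rows downward; lengths in mm; the calibration is good to about 2 mm. A picture is of the moment at which its call begins. There is no depth.
- ctrl.finish_job(): hands the job in; it is judged then, once.
The state is a dict: "time_s": time; "joints": joint angles; "dq": joint speeds; "tau": joint torques, N m; "eef_pos": TCP position; "ee_rot": TCP orientation; "force": force on the tool from outside, world axes, zero at the start; "wrist_torque": the same for the moment, N m; "grip_width": opening from 0.0 (shut) to 1.0 (fully open); "grip_force": force on a finger pad.
Only numpy, scipy, OpenCV 4.12 (cv2) and the standard library are available. Lean on these libraries where they do the work, as an engineer would, in place of code of your own. Each camera call takes 0.05 s, during which the arm holds its last target. There are 200 camera calls.

## Working session

There is one attempt and no reset: what is moved stays moved. The work goes in short steps, Python scripts to look and compute and a shell command to move; the robot and the scene stay as the last step left them, time stands still between calls to the robot, and variables do not carry over. Pictures are saved under pics/ and viewed, at most 11 in all, crops included, and the job is handed in when it is done.

```bash
ls; mkdir -p pics
cat > h.py <<'E'
import numpy as np, cv2, pickle
from rig import ctrl
def cap(n,f):
    c=ctrl.capture(n); cv2.imwrite(f'pics/{f}.png',c['image'][:,:,::-1]); pickle.dump(c,open(f'pics/{f}.pkl','wb')); return c
def load(f): return pickle.load(open(f'pics/{f}.pkl','rb'))
def ray(c,p):
    R=cv2.Rodrigues(np.array(c['rvec'],float))[0]; t=np.array(c['tvec'],float).ravel()
    u=cv2.undistortPoints(np.array([[p]],float),np.array(c['intrinsics']),np.array(c['D'],float)).ravel()
    d=R.T@np.array([u[0],u[1],1]); return -R.T@t, d/np.linalg.norm(d)
def plane(c,p,z):
    o,d=ray(c,p); return o+d*(z-o[2])/d[2]
def tri(c1,p1,c2,p2):
    o1,d1=ray(c1,p1);o2,d2=ray(c2,p2)
    s=np.linalg.lstsq(np.c_[d1,-d2],o2-o1,rcond=None)[0]
    a,b=o1+d1*s[0],o2+d2*s[1]; return (a+b)/2,np.linalg.norm(a-b)
def proj(c,P): return cv2.projectPoints(np.array(P,float).reshape(-1,3),np.array(c['rvec'],float),np.array(c['tvec'],float),np.array(c['intrinsics']),np.array(c['D'],float))[0].reshape(-1,2)
E
python3 - <<'E'
from h import *
for n in("scene","side","wrist"):
    c=cap(n,n+"0"); print(n,ray(c,(320,240)))
print(ctrl.sense())
E
```

```text
pics
scene (array([1189.10441487, -530.5224218 ,  727.70924467]), array([-0.63188301,  0.55144673, -0.54463783]))
side (array([ 169.47135545, 1386.5652152 ,  836.84727107]), array([ 0.18909495, -0.85453134, -0.4837554 ]))
wrist (array([525.04449318,  81.33869972, 373.78564496]), array([ 0.01891964, -0.31752713, -0.94806042]))
{'time_s': 0.15, 'joints': array([-2.23416368e-01,  3.13343275e-01,  1.49823377e+00,  3.01391608e-05,
        1.33101715e+00, -2.23384107e-01]), 'dq': array([ 0.00116635, -0.00028534, -0.00319074,  0.00050559,  0.00162486,
        0.00200049]), 'tau': array([ 1.79854873e-03, -4.12368500e+01, -2.59796566e+01, -1.57318855e-04,
        3.17765021e-03, -3.62555340e-05]), 'eef_pos': array([5.24814269e+02, 2.91056987e-02, 2.30866226e+02]), 'ee_rot': array([-4.31550447e-04,  7.07120634e-01,  7.07092751e-01, -2.54465891e-04]), 'force': array([-0.73334122, -0.43729985, -0.27703085]), 'wrist_torque': array([ 0.06115086, -0.02616738, -0.00846826]), 'grip_force': 0.0, 'grip_width': 0.9969470836631796}
```

View pics/scene0.png

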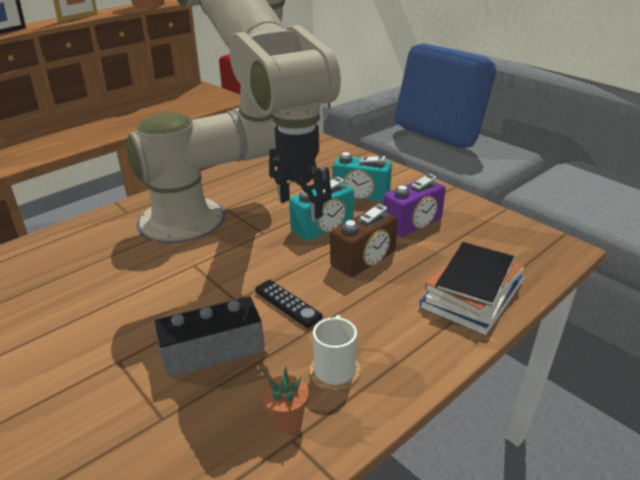

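View pics/side0.png

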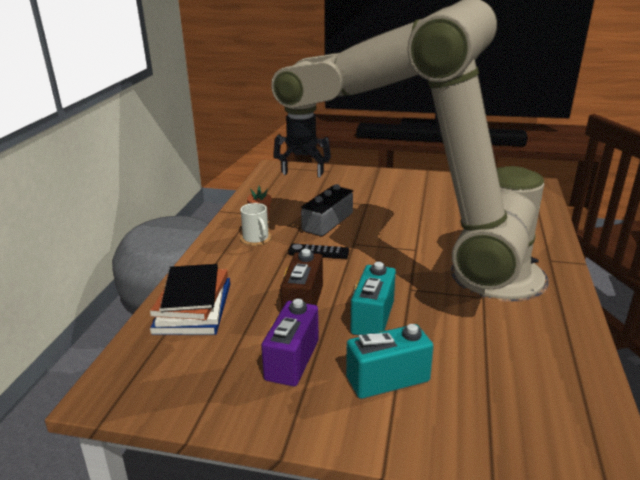

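View pics/wrist0.png

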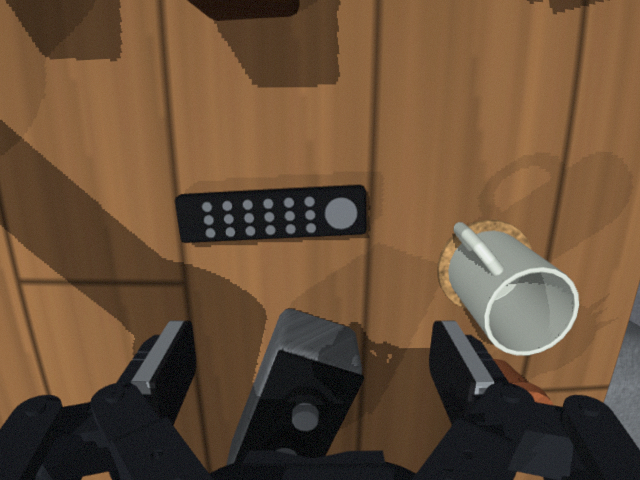

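The clock could be: dark brown box, scene (363,243) / side (303,275); purple, scene (414,207); turquoise, scene (323,210) and (362,178). The brown one fits the description. The speaker is at scene (210,335) / side (328,210). In the wrist view its middle or end keys are near (305,417). Next I'll check the brown clock and the speaker in one close crop.

Run:
```python
from h import *
a=load('scene0')['image'];b=load('side0')['image']
def cr(i,x,y,w,h):return cv2.resize(i[y:y+h,x:x+w],(400,300),interpolation=cv2.INTER_CUBIC)
m=np.vstack([np.hstack([cr(a,320,190,100,75),cr(b,260,240,80,60)]),np.hstack([cr(a,150,285,120,90),cr(b,290,175,80,60)])])
cv2.imwrite('pics/m.png',m[:,:,::-1])
```

```text
(no output)
```

View pics/m.png

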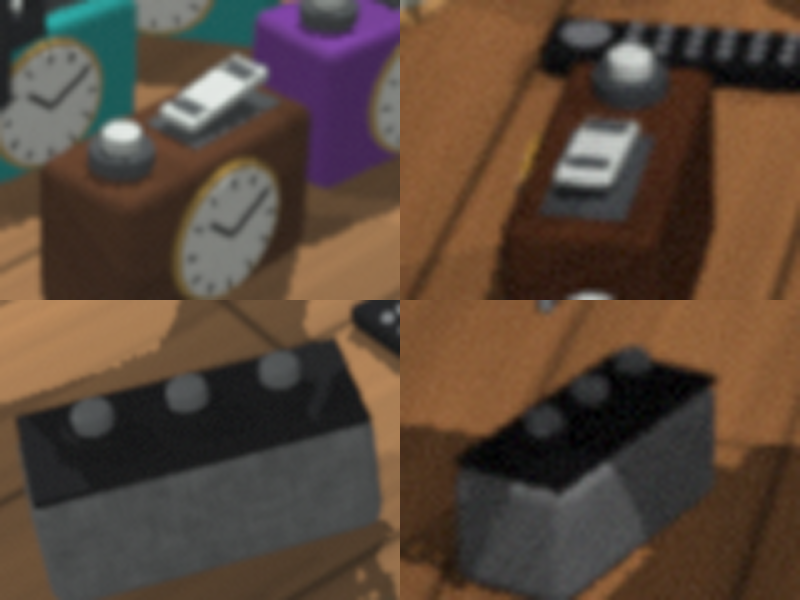

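Run:
```python
from h import *
np.set_printoptions(precision=1,suppress=True)
a=load('scene0');b=load('side0')
for n,p,q in [('lightkey',(350.3,222.5),(306,252.4)),('raised',(380,207.5),(297.4,272.4)),('low',(367,216.2),(302.4,265.4)),('A',(234,305.4),(319,199)),('M',(206.1,312.6),(328,193)),('B',(177.6,319.5),(336.6,187))]: print(n,*tri(a,p,b,q))
```

```text
lightkey [472.  184.5 117.2] 2.3422696364726527
raised [470.8 281.  118.4] 5.03701713561215
low [469.7 238.5 111.7] 5.693022238619103
A [ 514.5 -158.3   99.8] 4.49125119063958
M [ 496.8 -207.5   99.1] 3.6063240475298226
B [ 479.1 -256.4   99.4] 2.7307336961047026
```

Heights and spacings fit: switch about 118, keys about 99 with 52 spacing, lightkey to raised end about 97. Moving above the switch with the fingers closing.

```bash
python3 -m inch '27 -5.5 0 0 0 0;27 -5.5 0 0 0 0;27 -5.5 0 0 0 0;27 -5.5 0 0 0 0;27 -5.5 0 0 0 0;27 -5.5 0 0 0 0;27 -5.5 0 0 0 0;27 -5.5 0 0 0 0;27 -5.5 0 0 0 0;27 -5.5 0 0 0 0' 0 20
python3 -m inch '0 0 0 0 0 0;0 0 0 0 0 0;0 0 0 0 0 0;0 0 0 0 0 0;0 0 0 0 0 0;0 0 0 0 0 0;0 0 0 0 0 0;0 0 0 0 0 0;0 0 0 0 0 0;0 0 0 0 0 0'
python3 - <<'E'
from h import *
c=cap('wrist','w1'); s=ctrl.sense(); print(s['eef_pos'],s['ee_rot'],s['grip_width'],proj(c,[s['eef_pos'],[470.8,281,118.4],[469.7,238.5,111.7],[472,184.5,117]]))
E
```

```text
time_s: 0.98
eef_pos: [469.4, 271.3, 231.1]
ee_rot: [-0.0, 0.707, 0.707, -0.0]
force: [0.8, -0.1, -0.3]
grip_width: -0.001
grip_force: 0.0
time_s: 1.82
eef_pos: [470.0, 269.9, 231.3]
ee_rot: [0.0, 0.707, 0.707, 0.0]
force: [-0.7, 0.1, -0.5]
grip_width: -0.002
grip_force: 0.0
[470.01545785 269.929529   231.30088431] [ 1.03593560e-05  7.07132599e-01  7.07080962e-01 -1.25835667e-05] 0.0006046479516343877 [[311.34346162 321.62548947]
 [312.6835996  216.8058828 ]
 [311.01618598 274.37320526]
 [314.28422713 346.67084346]]
```

View pics/w1.png

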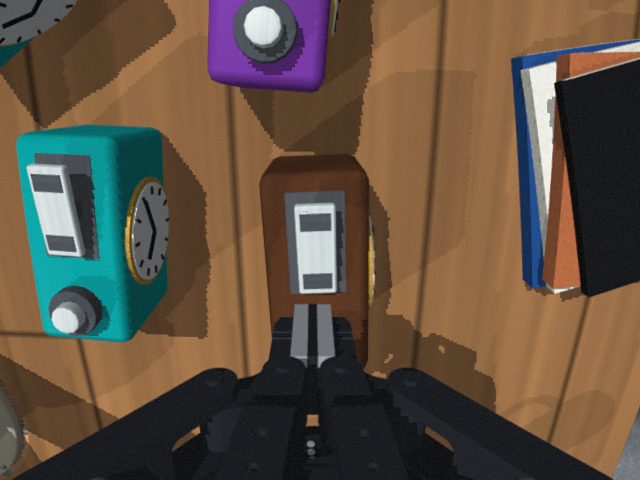

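The wrist view shows the brown clock's switch marks at (316,216) (raised, far end) and (316,280) (low end), with the closed fingertips at (312,305–322). This agrees with the triangulation.

Run:
```python
from h import *
np.set_printoptions(precision=1,suppress=True)
c=load('w1');a=load('scene0');b=load('side0')
for n,p,z in [('raised',(316,216.5),120.5),('low',(316,280),112.5),('endR',(315.5,204),122),('endL',(317.5,292),110.5)]: print(n,plane(c,p,z))
print(tri(c,(316,216.5),a,(380,207.5)),tri(c,(316,216.5),b,(297.4,272.4)))
```

```text
raised [472.9 281.8 120.5]
low [473.1 234.7 112.5]
endR [472.5 290.2 122. ]
endL [474.2 224.6 110.5]
(array([473.2, 281.3, 118. ]), np.float64(0.6737620264806721)) (array([470.8, 280.7, 119.2]), np.float64(4.394975157184548))
```

```bash
python3 -m inch '2.5 0.5 12 0 0 0;2.5 0.5 12 0 0 0;2.5 0.5 12 0 0 0;2.5 0.5 12 0 0 0;2 0.5 12 0 0 0;0 0 12 0 0 0;0 0 12 0 0 0;0 0 12 0 0 0;0 0 6 0 0 0;0 0 0 0 0 0'
python3 -m inch '0 0 1 0 0 0;0 0 1 0 0 0;0 0 1 0 0 0;0 0 1 0 0 0;0 0 1 0 0 0;0 0 1 0 0 0;0 0 1 0 0 0;0 0 1 0 0 0;0 0 1 0 0 0;0 0 0 0 0 0'
python3 - <<'E'
from h import *
s=ctrl.sense(); print(s['eef_pos'],s['force'])
c=cap('wrist','w2');d=cap('side','s2')
i=c['image'];j=d['image']
m=np.hstack([i[150:450,120:520],cv2.resize(j[240:315,260:360],(400,300),interpolation=cv2.INTER_CUBIC)])
cv2.imwrite('pics/m2.png',m[:,:,::-1])
E
```

```text
time_s: 2.7
eef_pos: [472.0, 281.8, 128.1]
ee_rot: [-0.001, 0.707, 0.707, -0.001]
force: [0.5, -0.2, 0.1]
grip_width: -0.001
grip_force: 0.0
time_s: 3.53
eef_pos: [472.5, 282.2, 120.3]
ee_rot: [-0.0, 0.707, 0.707, 0.0]
force: [-0.2, 1.3, 0.8]
grip_width: 0.004
grip_force: 0.5
[472.53200178 282.17694013 120.3223337 ] [-0.20652895  1.25612485  0.77550852]
```

View pics/m2.png

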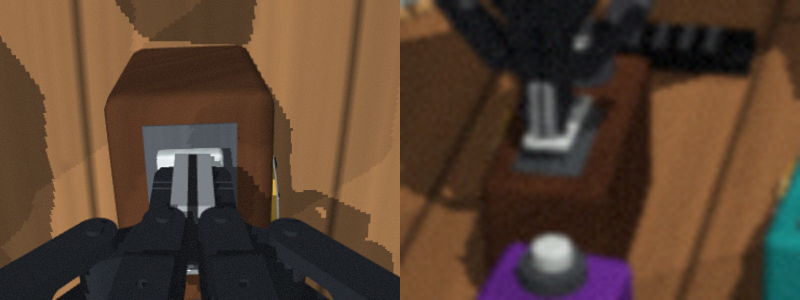

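The fingertips are centred on the raised end and just touching it (crop (190,155)). Pressing in small steps now.

```bash
python3 -m inch '0 0 0.5 0 0 0;0 0 0.5 0 0 0;0 0 0.5 0 0 0;0 0 0.5 0 0 0;0 0 0.5 0 0 0;0 0 0.5 0 0 0;0 0 0.5 0 0 0;0 0 0.5 0 0 0;0 0 0 0 0 0;0 0 0 0 0 0'
python3 -m inch '0 0 0.4 0 0 0;0 0 0.4 0 0 0;0 0 0.4 0 0 0;0 0 0.4 0 0 0;0 0 0.4 0 0 0;0 0 0 0 0 0;0 0 0 0 0 0;0 0 0 0 0 0;0 0 0 0 0 0;0 0 0 0 0 0'
```

```text
time_s: 4.47
eef_pos: [472.5, 282.0, 116.3]
ee_rot: [0.0, 0.707, 0.707, 0.0]
force: [0.2, 2.2, 2.9]
grip_width: 0.001
grip_force: 1.2
time_s: 5.3
eef_pos: [472.5, 282.0, 114.3]
ee_rot: [0.0, 0.707, 0.707, 0.0]
force: [1.1, 4.4, 3.2]
grip_width: 0.001
grip_force: 2.1
```

```bash
python3 -m inch '0.3 0 0 0 0 0;0.3 0 0 0 0 0;0.3 0 0 0 0 0;0.1 0 0.3 0 0 0;0.1 0 0.3 0 0 0;0.1 0 0.3 0 0 0;0 0 0 0 0 0;0 0 0 0 0 0;0 0 0 0 0 0;0 0 0 0 0 0'
python3 - <<'E'
from h import *
d=cap('scene','c3');j=d['image'];k=cap('side','s3')['image']
m=np.hstack([cv2.resize(x,(400,300),interpolation=cv2.INTER_CUBIC) for x in(j[190:265,320:420],k[240:300,260:340])])
cv2.imwrite('pics/m3.png',m[:,:,::-1])
E
```

```text
time_s: 6.13
eef_pos: [472.5, 283.2, 113.3]
ee_rot: [-0.0, 0.707, 0.707, -0.0]
force: [0.6, -2.1, 2.4]
grip_width: -0.004
grip_force: 1.2
```

View pics/m3.png

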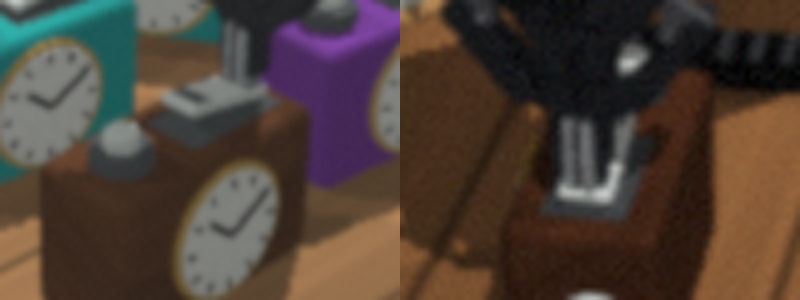

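The switch is just past level and the clock hasn't moved. I'll keep pressing until it hits the stop.

```bash
python3 -m inch '0 0 0.3 0 0 0;0 0 0.3 0 0 0;0 0 0.3 0 0 0;0 0 0.3 0 0 0;0 0 0.3 0 0 0;0 0 0 0 0 0;0 0 0 0 0 0;0 0 0 0 0 0;0 0 0 0 0 0;0 0 0 0 0 0'
```

```text
time_s: 7.07
eef_pos: [472.6, 283.2, 112.9]
ee_rot: [0.0, 0.707, 0.707, 0.0]
force: [-3.8, -3.2, 12.2]
grip_width: -0.001
grip_force: 5.7
```

Force rose sharply to 12 N without movement, so it's at the stop. Lifting to look.

```bash
python3 -m inch '0 0 -2 0 0 0;0 0 -4 0 0 0;0 0 -10 0 0 0;0 0 -16 0 0 0;0 0 -16 0 0 0;0 0 -16 0 0 0;0 0 -16 0 0 0;0 0 -16 0 0 0;-6 0 -16 0 0 0;-6 0 -6 0 0 0'
python3 - <<'E'
from h import *
d=cap('scene','c4');j=d['image'];k=cap('side','s4')['image'];c=cap('wrist','w4')
m=np.hstack([cv2.resize(x,(266,200),interpolation=cv2.INTER_CUBIC) for x in(j[190:265,320:420],k[240:300,260:340],c['image'][150:330,200:440])])
cv2.imwrite('pics/m4.png',m[:,:,::-1])
E
```

```text
time_s: 7.9
eef_pos: [472.9, 271.4, 232.5]
ee_rot: [0.001, 0.707, 0.707, 0.002]
force: [0.8, 1.2, 0.0]
grip_width: 0.004
grip_force: 0.0
```

View pics/m4.png

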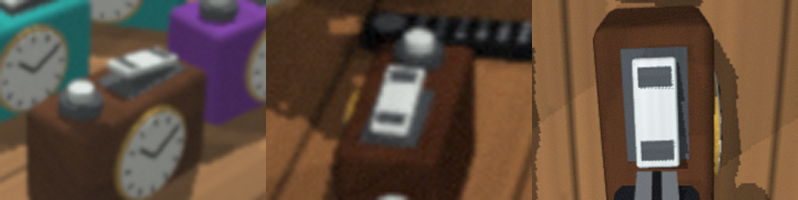

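Run:
```python
from h import *
np.set_printoptions(precision=1,suppress=True)
w=load('w4');a=load('c4');b=load('s4')
for n,p,q,r in [('front',(310.8,219.5),(380,209.5),(297.3,275.2)),('back',(312.5,285),(364,215),(301.5,262.6))]: print(n,*tri(w,p,a,q),*tri(w,p,b,r),*tri(a,q,b,r))
# angle by refs: project side-view marks for both extremes
f=np.array([473,258.7,113]);
for th in(-.18,-.1,0,.1,.18):
    P=[f+[0,s*22*np.cos(th)+3.5*np.sin(th),-s*22*np.sin(th)+3.5*np.cos(th)] for s in(1,-1)]
    print(th,*[ (proj(c,P)).ravel() for c in(w,a,b)])
```

```text
front [473.7 279.7 113.7] 2.5673039494929824 [471.4 277.2 109.5] 2.711537621768095 [470.4 282.5 112. ] 4.0380645376697055
back [472.1 232.3 116.1] 3.9983637331504487 [472.1 233.5 117.4] 3.439829948856703 [470.8 231.1 116.6] 0.36842240834762935
-0.18 [311.4 221.1 311.4 279.1] [379.4 206.8 366.3 216.1] [295.6 271.8 300.2 265.1]
-0.1 [311.4 219.6 311.4 280.1] [379.5 207.3 366.4 215.5] [295.6 272.5 300.2 264.5]
0 [311.4 218.  311.4 281.1] [379.6 208.1 366.5 214.6] [295.6 273.4 300.1 263.7]
0.1 [311.4 216.7 311.4 281.8] [379.6 208.9 366.6 213.7] [295.6 274.3 300.  263. ]
0.18 [311.4 215.9 311.4 282.1] [379.6 209.5 366.8 213. ] [295.6 275.  300.  262.5]
```

All three views put the switch at about +0.18 from level, which is fully over, and the clock is unmoved. Going to the speaker.

```bash
python3 -m inch '-40 2 0 0 0 0;-40 2 0 0 0 0;-40 2 0 0 0 0;-40 2 0 0 0 0;-40 2 0 0 0 0;-40 2 0 0 0 0;-40 2 0 0 0 0;-40 3 0 0 0 0;-40 3 0 0 0 0;-40 4 0 0 0 0'
python3 -m inch '-30 0 0 0 0 0;-25 0 5 0 0 0;-12 0 10 0 0 0;0 0 10 0 0 0;0 0 10 0 0 0;0 0 10 0 0 0;0 0 5 0 0 0;0 0 0 0 0 0;0 0 0 0 0 0;0 0 0 0 0 0'
python3 - <<'E'
from h import *
np.set_printoptions(precision=1,suppress=True)
c=cap('wrist','w5'); s=ctrl.sense(); print(s['eef_pos'],proj(c,[s['eef_pos'],[514.5,-158.3,99],[496.8,-207.5,99],[479.1,-256.4,99]]))
E
```

```text
time_s: 8.88
eef_pos: [495.9, -130.5, 228.8]
ee_rot: [-0.001, 0.707, 0.707, -0.0]
force: [1.1, 0.5, 0.2]
grip_width: 0.002
grip_force: 0.0
time_s: 9.72
eef_pos: [496.8, -195.5, 180.4]
ee_rot: [0.0, 0.707, 0.707, 0.0]
force: [1.3, -0.0, 0.8]
grip_width: 0.003
grip_force: 0.0
[ 496.8 -195.6  180.5] [[311.4 322.1]
 [343.9 185.8]
 [311.3 269.5]
 [282.8 342.1]]
```

View pics/w5.png

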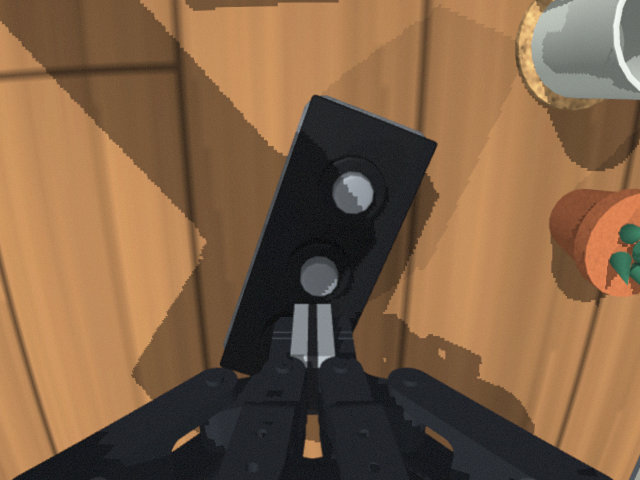

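The wrist view shows key_a at (352,192) and the middle key at (319,276). The third key is hidden under the hand.

Run:
```python
from h import *
np.set_printoptions(precision=1,suppress=True)
c=load('w5');a=load('scene0');b=load('side0')
for p,q,r in [((352,192),(234,305.4),(319,199)),((319,276),(206.1,312.6),(328,193))]: print(plane(c,p,96),tri(c,p,a,q),tri(c,p,b,r))
```

```text
[ 519.3 -162.4   96. ] (array([ 519.3, -160.2,  102.1]), np.float64(2.0016365795432947)) (array([ 516.3, -162.1,   99.6]), np.float64(5.4312058682458995))
[ 501.4 -212.9   96. ] (array([ 501.8, -209.4,  102.3]), np.float64(1.804573449708859)) (array([ 499. , -212.9,   97.5]), np.float64(4.924085309566128))
```

```bash
python3 -m inch '-4 1 8 0 0 0;-4 1 8 0 0 0;-4 1 8 0 0 0;-4 1 8 0 0 0;0 0 8 0 0 0;0 0 8 0 0 0;0 0 8 0 0 0;0 0 8 0 0 0;0 0 8 0 0 0;0 0 3 0 0 0'
python3 -m inch '0 0 1 0 0 0;0 0 1 0 0 0;0 0 1 0 0 0;0 0 1 0 0 0;0 0 0 0 0 0;0 0 0 0 0 0;0 0 0 0 0 0;0 0 0 0 0 0;0 0 0 0 0 0;0 0 0 0 0 0'
python3 - <<'E'
from h import *
s=ctrl.sense(); print(s['eef_pos'],s['force'])
c=cap('wrist','w6');d=cap('scene','c6');k=cap('side','s6')
m=np.hstack([c['image'][150:350,190:456]]+[cv2.resize(x,(266,200),interpolation=cv2.INTER_CUBIC) for x in(d['image'][270:345,160:260],k['image'][165:225,288:368])])
cv2.imwrite('pics/m6.png',m[:,:,::-1])
E
```

```text
time_s: 10.6
eef_pos: [500.4, -211.7, 103.9]
ee_rot: [-0.0, 0.707, 0.707, -0.0]
force: [-0.7, 2.1, 4.8]
grip_width: 0.001
grip_force: 1.9
time_s: 11.43
eef_pos: [500.6, -211.7, 102.0]
ee_rot: [0.0, 0.707, 0.707, 0.0]
force: [-3.0, 2.6, 10.3]
grip_width: 0.001
grip_force: 5.4
[ 500.56145022 -211.7050456   101.97359813] [-3.02009854  2.61745627 10.34061474]
```

View pics/m6.png

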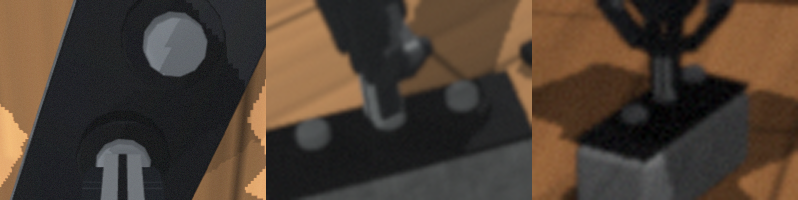

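```bash
python3 -m inch '0 0 0.5 0 0 0;0 0 0.5 0 0 0;0 0 0.5 0 0 0;0 0 0 0 0 0;0 0 0 0 0 0;0 0 0 0 0 0;0 0 0 0 0 0;0 0 0 0 0 0;0 0 0 0 0 0;0 0 0 0 0 0'
python3 - <<'E'
from h import *
np.set_printoptions(precision=2,suppress=True)
c=load('w6')
s=ctrl.sense();print(s['wrist_torque'])
# key front edge (wrist crop (122,140)) and key_a in w6
print(plane(c,(190+122,150+140),100),plane(c,(190+175,150+45),102))
print(plane(load('w5'),(319,276),102),plane(load('w5'),(352,192),102))
E
```

```text
time_s: 12.42
eef_pos: [500.9, -211.8, 101.8]
ee_rot: [0.001, 0.707, 0.707, 0.0]
force: [-6.5, 5.1, 21.8]
grip_width: -0.002
grip_force: 11.0
[ 0.98  1.29 -0.02]
[ 500.8 -199.1  100. ] [ 519.3  -161.71  102.  ]
[ 501.24 -210.28  102.  ] [ 518.74 -161.08  102.  ]
```

Run:
```python
from h import *
np.set_printoptions(precision=2,suppress=True)
def keys(f):
    g=cv2.cvtColor(load(f)['image'],cv2.COLOR_RGB2GRAY); hsv=cv2.cvtColor(load(f)['image'],cv2.COLOR_RGB2HSV)
    m=((g>75)&(hsv[...,1]<50)).astype(np.uint8)
    n,l,s,c=cv2.connectedComponentsWithStats(m)
    return [(s[i,:5],c[i]) for i in range(1,n) if 300<s[i,4]<6000]
for f in('w5','w6'):
    for k in keys(f): print(f,*k)
```

```text
w5 [322  96 103  41 323] [373.2  115.03]
w5 [ 333  172   41   41 1274] [352.99 192.52]
w5 [301 263  37  33 950] [318.69 278.95]
w5 [290 304  19  63 901] [299.88 332.74]
w5 [317 304  18  64 924] [324.34 333.58]
w6 [ 596    0   44   69 2286] [621.11  27.89]
w6 [191  61 106 317 785] [246.01 207.81]
w6 [ 333  162   64   64 3169] [364.21 193.95]
w6 [ 286  289   54   79 2497] [312.36 323.95]
```

Run:
```python
from h import *
a,b=load('w5'),load('w6')
print(tri(a,(353,192.3),b,(364.7,193.8)))
for c,p,d in((a,(353,192.3),41),(b,(364.7,193.8),63)):
  for z in(98,102,106,110):
    P=plane(c,p,z); q=proj(c,[P+[11,0,0],P-[11,0,0]]); print(z,d,q[0,0]-q[1,0])
```

```text
(array([ 519.68252504, -162.10401911,   98.10828188]), np.float64(0.052771266939276404))
98 41 39.96101853549578
102 41 40.682786433206616
106 41 41.43110042005168
110 41 42.20745207973175
98 63 61.108611780942056
102 63 62.817172066386604
106 63 64.62396340560673
110 63 66.537702543362
```

Hard stop at 101.8 (22 N). I'll back off slowly and check that the spring follows, which proves the key really travelled.

```bash
python3 -m inch '0 0 -1 0 0 0;0 0 -1 0 0 0;0 0 -1 0 0 0;0 0 -1 0 0 0;0 0 -1 0 0 0;0 0 0 0 0 0;0 0 0 0 0 0;0 0 0 0 0 0;0 0 0 0 0 0;0 0 0 0 0 0'
python3 -m inch '0 0 -0.5 0 0 0;0 0 -0.5 0 0 0;0 0 -0.5 0 0 0;0 0 -0.5 0 0 0;0 0 0 0 0 0;0 0 0 0 0 0;0 0 0 0 0 0;0 0 0 0 0 0;0 0 0 0 0 0;0 0 0 0 0 0'
```

```text
time_s: 13.25
eef_pos: [500.6, -211.8, 104.3]
ee_rot: [0.0, 0.707, 0.707, 0.0]
force: [-0.4, 1.9, 3.2]
grip_width: 0.001
grip_force: 1.7
time_s: 14.08
eef_pos: [500.5, -211.8, 106.4]
ee_rot: [0.0, 0.707, 0.707, 0.0]
force: [0.7, 1.2, 2.0]
grip_width: 0.003
grip_force: 1.1
```

The spring force follows up to 106.4, so the key went its full travel of about 6 mm. Withdrawing.

```bash
python3 -m inch '0 0 -1 0 0 0;0 0 -2 0 0 0;0 0 -6 0 0 0;0 0 -15 0 0 0;0 0 -20 0 0 0;0 0 -20 0 0 0;0 0 -20 0 0 0;0 0 -20 0 0 0;0 0 -15 0 0 0;0 0 -8 0 0 0'
python3 -m inch '20 0 0 0 0 0;20 0 0 0 0 0;20 0 0 0 0 0;20 0 0 0 0 0;20 0 0 0 0 0;15 0 0 0 0 0;10 0 0 0 0 0;0 0 0 0 0 0;0 0 0 0 0 0;0 0 0 0 0 0'
python3 - <<'E'
from h import *
i=cap('scene','c7')['image'];
b=load('scene0')['image']
for n,(x,y,w,h) in dict(speaker=(150,290,120,85),clock=(328,205,72,70),mug=(300,310,65,80),pot=(260,365,50,70)).items(): 
    d=cv2.absdiff(i,b)[y:y+h,x:x+w].max(2); print(n,(d>50).sum())
cv2.imwrite('pics/c7.png',i[:,:,::-1])
E
```

```text
time_s: 14.92
eef_pos: [500.8, -212.2, 235.7]
ee_rot: [0.002, 0.707, 0.707, 0.0]
force: [0.1, -0.1, 0.2]
grip_width: -0.005
grip_force: 0.0
time_s: 15.75
eef_pos: [500.5, -87.6, 233.3]
ee_rot: [0.0, 0.707, 0.707, -0.0]
force: [-0.3, -0.6, -0.0]
grip_width: -0.001
grip_force: 0.0
speaker 289
clock 151
mug 0
pot 579
```

View pics/c7.png

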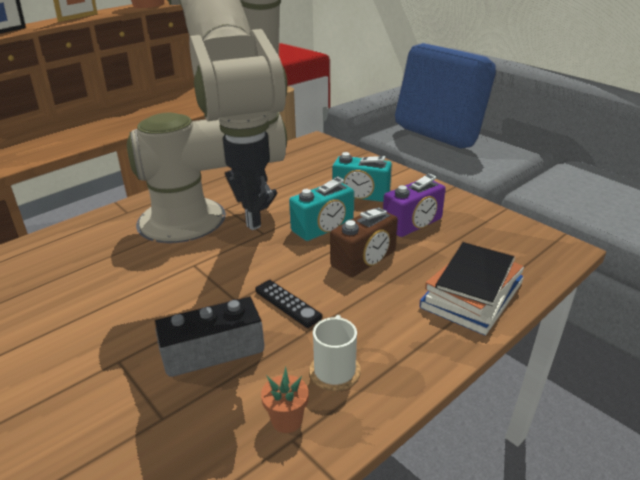

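The clock (363,243) and speaker (210,335) are where they were and the keys are up. The differences around the pot (285,400) and elsewhere look like shadow and lighting changes. Nothing else has moved, and the hand is clear.

```bash
python3 -c "
from rig import ctrl
print(ctrl.finish_job())"
```

```text
the job is handed in; nothing more can be done
None
```

The clock's see-saw switch is tipped fully over, and the speaker's middle key was pressed to its stop and sprang back. Nothing else was moved as far as the last picture shows, and the job was handed in at about 16 s with the hand withdrawn.

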